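# Fill the sweet tin and hold its lid ready

### The arm

A 6-joint arm with a two-finger parallel gripper is mounted at the origin on the work surface. World frame = base frame: x ahead of the robot, y to its left, z up, the work surface at z = 0. Lengths are in m, angles in degrees, forces in N, time in s.
With the tool pointing down it reaches from about 0.25 to 0.775 m from the base axis. Payload 4 kg.
Tool frame: the origin (TCP) lies at the very end of the fingers, on their centre line; the grasp point (between the pads) lies 19 mm behind it; z points along the fingers, y is the line along which they close (so a half turn about z gives the same grasp; the last joint's range is limited). The gripper opens to 94 mm and grips with 3 to 60 N. Pads are 16 mm wide; open, the fingers measure 119 mm over their backs; the gripper's body (75 mm by 177 mm) begins 78 mm behind the grasp point.
Start: joints at [58.321, 4.996, 78.535, -0, 96.463, -5.907], TCP at [0.239, 0.495, 0.169] pointing down, gripper open.
Joint ranges: [-177.83, 177.83], [-43.37, 116.18], [15.69, 146.23], [-61.86, 241.86], [9.47, 152.12], [-147.06, 147.06]. Speed limits (degrees/s): [159.86, 159.86, 180, 180, 180, 180].

### API

Orientations are given as a 3x3 rotation matrix whose columns are the frame's x, y, z axes.
In Python, from plant import manip, fingers, viewer, status gives the robot as it stands. The module is installed in compiled form; this text tells all that it offers. Calls block until the motion is done:
- manip.goto(position, orientation): joint-space move of the TCP to a pose.
- manip.move_l(position, orientation=None, max_speed=0.15, threshold=None): straight line of the TCP; orientation=None keeps the orientation; max_speed is the mean speed in m/s. With threshold (N) it stops when the force on the tool has changed by that much, and returns True; else False.
- manip.move_joints(angles): joint-space move.
- fingers.gripper_to(opening, grasp_force=None): opening from 0.0 (shut) to 1.0 (fully open); grasp_force is the grip in N (None keeps the last); returns when the fingers have stopped.
- manip.sleep(seconds).
- manip.ik(position, orientation): joint angles nearest the present ones, or None.
- viewer.get_image(name): name is "scene" or "top"; returns (picture, depth): 420x560x3 uint8, red, green, blue; 420x560 float32, m along the optical axis (not along the pixel's ray), 0 where there is no reading.
- viewer.camera_params(name): a dict with "vfov" (degrees; the focal length in pixels is half the picture's height over the tangent of half this angle, whatever the lens; pixels are square), "cx", "cy" (the principal point, pixels), "k1" (the pictures are not rectified: a ray, as slopes to the right and down, at radius r is drawn at 1 + k1 r^2 times it, then the intrinsics apply), "cam_to_world" (4x4, takes a point from camera to world coordinates). Camera axes: x right, y up, looking along -z (the intrinsics and any distortion apply to the point x, -y, -z); pixel columns grow to the right and rows downward; lengths in m; the calibration is good to about 2 mm. A picture is of the moment at which its call begins. camera_params takes no time and is no camera call.
A pose or a line that the arm cannot do raises manip.PlanningError and nothing moves.
- manip.job_done(): hands the job in; it is judged then, once.
Readings, each from a call of its own:
- status.read_clock(): time.
- status.read_joint_pos(): joint angles.
- status.read_qd(): joint speeds.
- status.read_effort(): joint torques, N m.
- status.read_tcp_pos(): TCP position.
- status.read_orientation(): TCP orientation.
- status.read_contact_force(): force on the tool from outside, world axes, zero at the start.
- status.read_ft_torque(): the same for the moment, N m.
- status.read_width(): opening from 0.0 (shut) to 1.0 (fully open).
- status.read_grasp_force(): force on a finger pad.
Only numpy, scipy, OpenCV 4.12 (cv2) and the standard library are available. Lean on these libraries where they do the work, as an engineer would, in place of code of your own. Each camera call takes 0.05 s, during which the arm holds its last target. There are 200 camera calls.

### The job

Tip the four pieces of fudge off the blue snack tray into the open green tin, then set the empty tray back down flat on the counter and let go of it. Then bring the tin's wooden lid over the jars and beakers and keep holding it over the tin, level, centred and square with the rim and about 15 mm above it, so that I can fit a new seal: finish while still holding it there, and never let the lid touch the tin. Leave the tin, the spice jars and the copper beakers where they stand.

Things in the scene. Friction and masses are not known exactly. Their poses are not given: they have to be found in the camera images.
- tin: Loose, open rectangular green tin with a brass-coloured rim, 0.9 kg: 170 (its x) x 130 (its y) x 100 mm high outside, walls and floor 4 mm, standing upright on the counter. Origin: centre of the underside; z up. It stands about straight ahead of the robot, its long axis roughly along the world x.
- tin_mouth (a point): Centre of the tin's mouth, in the plane of the rim, 100 mm above the tin's underside.
- lid: Loose wooden lid of the tin, about 0.25 kg, flat on the counter to the left or right of the tin (the tray is on the other side): a plate 170 (its x) x 130 (its y) x 12 mm, flat underneath, with a bar handle on its middle. Origin: centre of the underside; z up. Turning it half round makes no difference.
- lid_handle (a point): Middle of the lid's handle, 37 mm above the lid's underside. The handle is a dark upright bar 90 (lid's x) x 12 (lid's y) mm, from 12 to 48 mm above the underside; pinch it across the lid's y.
- tray: Loose blue glazed snack tray, about 0.35 kg, flat on the counter, the four pieces on it: 180 (its x) x 100 (its y) mm, floor 5 mm thick; walls 5 mm thick, 22 mm high on both long sides and the +x end; the -x end is open, a plain lip that the pieces slide off. Origin: centre of the underside; z up. At the start the lip points roughly to world -x.
- tray_handle (a point): Middle of the tray's handle bar, 72 mm above the tray's underside. The dark wooden bail handle spans the tray across its middle: two thin posts outside the long walls (112 mm over all) carry a bar along the tray's y, 10 mm thick (x), from 62 to 82 mm above the underside; pinch it across the tray's x.
- tray_lip (a point): Middle of the tray's open edge, on its floor: 90 mm towards -x from the tray's origin, 5 mm above the underside.
- fudge0: Loose brown-red piece of fudge, 28 x 24 x 20 mm high, 20 g, lying on the tray; slips on the glaze once the tray leans by about 15 to 25 degrees. Origin: centre of the underside.
- fudge1: Loose brown-red piece of fudge, 28 x 24 x 20 mm high, 20 g, lying on the tray; slips on the glaze once the tray leans by about 15 to 25 degrees. Origin: centre of the underside.
- fudge2: Loose brown-red piece of fudge, 28 x 24 x 20 mm high, 20 g, lying on the tray; slips on the glaze once the tray leans by about 15 to 25 degrees. Origin: centre of the underside.
- fudge3: Loose brown-red piece of fudge, 28 x 24 x 20 mm high, 20 g, lying on the tray; slips on the glaze once the tray leans by about 15 to 25 degrees. Origin: centre of the underside.
- spice_a: Bystander, loose: amber spice jar with wooden cap, 52 mm across, 115 mm high, between the tin and the right-hand thing. Origin: centre of the underside.
- spice_b: Bystander, loose: clear spice jar with steel cap, 52 mm across, 115 mm high, beside the amber one, farther from the robot. Origin: centre of the underside.
- beaker_a: Bystander, loose: copper beaker, 54 mm across, 110 mm high, between the tin and the left-hand thing. Origin: centre of the underside.
- beaker_b: Bystander, loose: a second copper beaker of the same size, farther from the robot. Origin: centre of the underside.
There are look-alikes about, which are no part of the job. What is shaped like the lid but turquoise is not meant. What is shaped like the tray but red is not meant.

How it is judged:
By the outcome, as a careful person would: the job done as asked, in the order asked, and still so for the second after the job is handed in, while the arm keeps its last pose, push and grip.
It also fails if it takes over 72 s, if anything falls off the work surface, if the arm or the gripper's body presses on something with over 40 N, if the wrist force passes 120 N, or if a joint passes its speed limit or range.

## Working session

There is one attempt and no reset: what is moved stays moved. The work goes in short steps, each a Python script; the robot and the scene stay as the last script left them, time stands still between calls to the robot, and variables do not carry over. Pictures are saved under pics/ and viewed, at most 10 in all, crops included, and the job is handed in when it is done.

```bash
mkdir -p pics; cat > h.py <<'E'
import numpy as np, cv2
from plant import manip, fingers, viewer, status
def cloud(name):
    """picture, world point per pixel, valid mask"""
    im,d=viewer.get_image(name); p=viewer.camera_params(name)
    H,W=d.shape; f=H/2/np.tan(np.radians(p["vfov"]/2))
    K=np.array([[f,0,p["cx"]],[0,f,p["cy"]],[0,0,1.]])
    uv=np.stack(np.meshgrid(np.arange(W),np.arange(H)),-1).reshape(-1,1,2).astype(float)
    s=cv2.undistortPoints(uv,K,np.array([p["k1"],0,0,0,0.])).reshape(H,W,2)
    T=np.array(p["cam_to_world"])
    c=np.stack([s[...,0]*d,-s[...,1]*d,-d],-1)
    return im,c@T[:3,:3].T+T[:3,3],d>0
def save(im,n): cv2.imwrite("pics/"+n,im[...,::-1])
E
python3 - <<'E'
from h import *
for n in("top","scene"):
    im,P,m=cloud(n); save(im,n+"0.png"); np.savez(n+"0.npz",im=im,P=P,m=m)
    print(viewer.camera_params(n))
print(status.read_clock())
a=cv2.imread("pics/top0.png")
E
```

```text
{'vfov': 47.53992471810247, 'cx': 272.20061038331556, 'cy': 207.9067309267351, 'k1': 0.0513099027452465, 'cam_to_world': array([[ 0.00902522,  0.99710655, -0.07547892,  0.29825745],
       [-0.99994295,  0.00856803, -0.00637874, -0.08518617],
       [-0.00571357,  0.07553218,  0.997127  ,  1.33015732],
       [ 0.        ,  0.        ,  0.        ,  1.        ]])}
{'vfov': 52.45297015231145, 'cx': 277.0015081775796, 'cy': 210.79457738519034, 'k1': -0.06944161276614375, 'cam_to_world': array([[ 0.69295414, -0.61615811,  0.3743845 ,  0.84077167],
       [ 0.72095467,  0.5876893 , -0.36721337, -0.49874748],
       [ 0.00623973,  0.52437628,  0.85146379,  1.12291288],
       [ 0.        ,  0.        ,  0.        ,  1.        ]])}
0.1
```

View pics/top0.png

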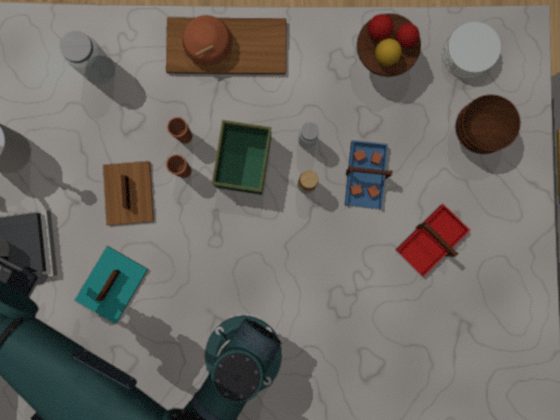

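View pics/scene0.png

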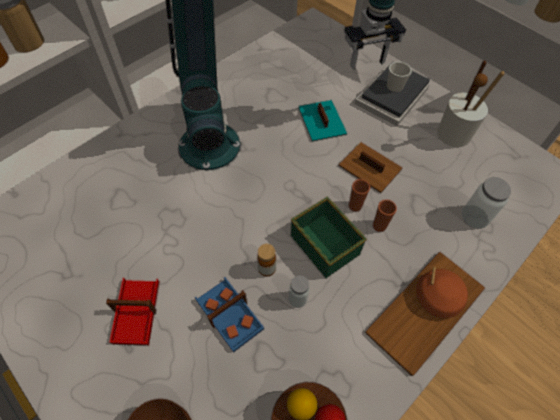

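The top view has up as +x and left as +y. The tin is at (243,157), the lid at (128,192) and the tray at (367,175) with its handle across it. The beakers are at (178,130) and (178,165), and the jars at (309,133) and (308,180). Next I fit poses from depth and colour.

```bash
cat > meas.py <<'E'
from h import *
def rect(P,sel):
    q=P[sel][:,:2]; (c,s,a)=cv2.minAreaRect((q*1000).astype(np.float32)); 
    if s[0]<s[1]: s=s[::-1]; a+=90
    a=(a+90)%180-90
    return np.round(np.r_[c,s,a],1),len(q)
def win(shape,u0,u1,v0,v1):
    w=np.zeros(shape,bool); w[v0:v1,u0:u1]=1; return w
E
python3 - <<'E'
from meas import *
for n,W in(("top",dict(tin=(205,280,110,200),lid=(95,160,155,230),tray=(340,395,135,215),ja=(297,320,168,192),jb=(297,322,120,150),ba=(160,195,150,182),bb=(160,195,110,145))),
           ("scene",dict(tin=(285,370,190,280),lid=(335,405,140,195),tray=(190,270,270,350),ja=(250,280,238,285),jb=(288,315,270,310),ba=(345,370,178,215),bb=(372,398,198,235)))):
    z=np.load(n+"0.npz"); im,P,m=z["im"],z["P"],z["m"]; Z=P[...,2]
    print(n,"table z",np.median(Z[m]))
    for k,(lo,hi) in dict(tin=(.09,.108),lid=(.007,.018),tray=(.006,.03),ja=(.1,.125),jb=(.1,.125),ba=(.1,.12),bb=(.1,.12)).items():
        s=m&(Z>lo)&(Z<hi)&win(m.shape,*W[k])
        print(k,rect(P,s),"z",np.round(np.percentile(Z[s],[5,50,95])*1e3,1))
    for k,(lo,hi) in dict(lid=(.035,.056),tray=(.07,.095)).items():
        s=m&(Z>lo)&(Z<hi)&win(m.shape,*W[k])
        if s.sum()>5: print(k,"handle",rect(P,s),"z",np.round(np.percentile(Z[s],[5,50,95])*1e3,1))
    # fudge: reddish-brown on tray
    hsv=cv2.cvtColor(im,cv2.COLOR_RGB2HSV)
    s=m&(Z>.018)&(Z<.033)&win(m.shape,*W["tray"])&((hsv[...,0]<12)|(hsv[...,0]>170))&(hsv[...,1]>80)
    N,L,st,ce=cv2.connectedComponentsWithStats(s.astype(np.uint8))
    for i in range(1,N):
        if st[i,4]>15: print("fudge",np.round(P[L==i].mean(0),3),st[i,4])
E
```

```text
top table z 0.0006287368948512118
tin (array([529.9,   4.1, 173. , 132. ,  -8.3]), 576) z [ 93.4  99.  102.8]
lid (array([438.8, 311.8, 171.9, 155.1,   5.5]), 2407) z [ 7.8 11.2 15.5]
tray (array([ 493.8, -340.4,  221.8,  149.3,   -0.9]), 1325) z [ 6.3 17.6 27. ]
ja (array([ 467.4, -171.3,   45.6,   44.5,  -19.9]), 260) z [110.2 114.6 118.4]
jb (array([ 591.6, -172.2,   44.8,   44.5,  -84.7]), 261) z [109.3 114.3 118.4]
ba (array([503.1, 172.3,  54.2,  51.7, -72. ]), 122) z [102.2 108.3 111.9]
bb (array([6.004e+02, 1.733e+02, 5.150e+01, 5.070e+01, 5.000e-01]), 124) z [101.2 108.  112.7]
lid handle (array([437.9, 324.6,  87.8,  13.4,   5.1]), 179) z [37.2 46.  50.6]
tray handle (array([ 494.6, -335.3,  111.3,   13. ,   84.1]), 201) z [72.4 80.8 85.7]
fudge [ 0.546 -0.316  0.025] 84
fudge [ 0.539 -0.362  0.024] 85
fudge [ 0.451 -0.307  0.025] 81
fudge [ 0.446 -0.353  0.025] 84
scene table z 0.0007661471857010049
tin (array([535. ,  55.9, 238.9, 174.8,  81.7]), 697) z [ 91.7  99.7 104.1]
lid (array([444. , 323.1, 221.5, 202.6,  38.3]), 1369) z [ 8.5 12.6 16.4]
tray (array([ 493. , -325.2,  216.4,  214.9,   50.6]), 1504) z [ 6.3 17.7 27.5]
ja (array([ 467.5, -170.2,   45.5,   45.2,   23. ]), 252) z [106.5 115.7 119. ]
jb (array([ 591.4, -172.8,   46.1,   45. ,  -75.7]), 279) z [107.2 115.4 118.9]
ba (array([501.7, 171.3,  54.6,  51.2, -45.7]), 132) z [100.6 108.4 113.3]
bb (array([600.4, 172.6,  53.8,  52. , -73.9]), 140) z [100.7 108.5 113.9]
lid handle (array([445.8, 257.3, 148.3,  90.9, -83.7]), 148) z [37.  45.5 50.8]
tray handle (array([ 495.4, -335.9,  113.1,   14.2,   84.1]), 241) z [72.1 81.7 85.8]
fudge [ 0.452 -0.308  0.025] 95
fudge [ 0.449 -0.354  0.025] 95
fudge [ 0.548 -0.317  0.025] 101
fudge [ 0.541 -0.363  0.025] 94
```

```bash
cat > plan.py <<'E'
from h import *
from scipy.spatial.transform import Rotation as Ro
def R(yaw,tilt=0,flip=1):
    """tool down, closing line along yaw (deg); tilt drops the -yaw side"""
    y=np.array([np.cos(np.radians(yaw)),np.sin(np.radians(yaw)),0]); z=np.array([0,0,-1.])
    A=np.c_[np.cross(flip*y,z),flip*y,z]
    ax=np.cross([0,0,1.],y)            # object's +y
    return Ro.from_rotvec(-np.radians(tilt)*ax).as_matrix()@A
TIN=np.array([.530,.004]); TY=-8.3
TRAY=np.array([.495,-.3355]); TRY=-5.9
LID=np.array([.438,.3246]); LY=5.1
def tilt_pose(t,lip,yaw,flip,h=.053):
    """TCP for the tray's lip point at lip, tilted by t; h = TCP height over the underside"""
    A=Ro.from_euler('z',yaw,degrees=True)*Ro.from_euler('y',-t,degrees=True)
    return lip+A.apply([.09,0,h-.005]), R(yaw,t,flip)
def lip_at(d,z): c=np.radians(TY); return np.array([*(TIN+d*np.array([np.cos(c),np.sin(c)])),z])
E
python3 - <<'E'
from plan import *
for f in(1,-1):
    print(f,*[None if q is None else np.round(q) for q in [manip.ik([*TRAY,.25],R(TRY,0,f)),manip.ik([*TRAY,.053],R(TRY,0,f))]])
    for t in(0,15,30,45,60):
        p,o=tilt_pose(t,lip_at(.045,.12),TY,f); q=manip.ik(p,o); print(t,np.round(p,3),None if q is None else np.round(q))
    for p,y in((LID,LY),(TIN,TY)):
        q=manip.ik([*p,.02 if y>0 else .133],R(y+90,0,f));print("lid",None if q is None else np.round(q))
E
```

```text
1 [-40.  11.  62.  -0. 106. -34.] [-40.  14.  82.  -0.  85. -34.]
0 [ 0.664 -0.015  0.168] [-6. 20. 61. -0. 99.  2.]
15 [ 0.648 -0.013  0.19 ] [-6.  5. 78. -1. 82.  3.]
30 [ 0.628 -0.01   0.207] [ -5. -10.  94.  -2.  65.   3.]
45 [ 0.604 -0.007  0.218] [ -4. -23. 110.  -4.  48.   6.]
60 [ 0.578 -0.003  0.222] [ -3. -35. 125. -10.  30.  11.]
lid [ 31.   9.  92.  -0.  80. -65.]
lid [ -6.   3.  85.  -0.  92. -87.]
-1 [-40.  11.  62.  -0. 106. 146.] [-40.  14.  82.  -0.  85. 146.]
0 [ 0.664 -0.015  0.168] None
15 [ 0.648 -0.013  0.19 ] None
30 [ 0.628 -0.01   0.207] None
45 [ 0.604 -0.007  0.218] None
60 [ 0.578 -0.003  0.222] None
lid [ 31.   9.  92.  -0.  80. 115.]
lid [-6.  3. 85. -0. 92. 93.]
```

```bash
python3 - <<'E'
from plan import *
o=R(TRY)
manip.goto([*TRAY,.25],o)
fingers.gripper_to(1.0,30)
manip.move_l([*TRAY,.12],max_speed=.2)
hit=manip.move_l([*TRAY,.053],max_speed=.1,threshold=8)
print("hit",hit,status.read_tcp_pos())
fingers.gripper_to(0,45)
print("w",status.read_width()*94,status.read_grasp_force(),status.read_contact_force())
manip.move_l([*TRAY,.10],max_speed=.06)
print("w",status.read_width()*94,status.read_contact_force(),status.read_ft_torque())
manip.move_l([*TRAY,.23],max_speed=.12)
im,P,m=cloud("top");im2,P2,m2=cloud("scene"); save(np.hstack([im[80:280,280:480],im2[200:400,130:330]]).repeat(2,0).repeat(2,1),"lift.png")
print(status.read_clock(),status.read_tcp_pos())
E
```

```text
hit False [ 0.49549693 -0.33587698  0.05380633]
w 0.40140586469851397 0.0 [-0.36708628  0.34385539 -0.22057397]
w 0.37158754597004623 [ 0.253065   -0.45023376  0.59527778] [-0.09521776  0.09587714 -0.02117607]
8.675 [ 0.49460039 -0.33517454  0.22868669]
```

View pics/lift.png

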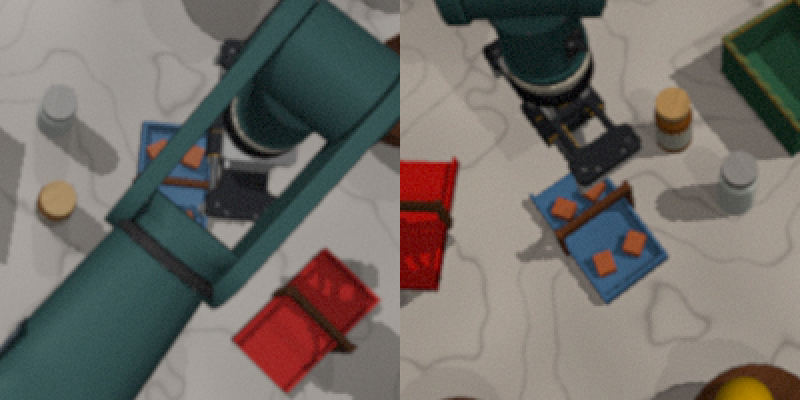

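The grasp missed: the fingers shut fully (0.4 mm) and the tray is still on the counter. In the top crop the gripper sits to the right of the bar. Before retrying I'll measure where the fingers really are.

```bash
python3 - <<'E'
from meas import *
np.set_printoptions(precision=3,suppress=True)
print(status.read_orientation(),status.read_joint_pos())
print("zero-pose ik start check", status.read_tcp_pos())
for n in("top","scene"):
    im,P,m=cloud(n); Z=P[...,2]
    s=m&(abs(P[...,0]-.495)<.15)&(abs(P[...,1]+.335)<.15)
    for lo in np.arange(.06,.42,.02):
        q=s&(Z>lo)&(Z<lo+.02)
        if q.sum()>5: print(n,round(lo,2),q.sum(),P[q].min(0),P[q].max(0),np.median(P[q],0))
E
```

```text
[[ 0.103  0.995 -0.002]
 [ 0.995 -0.103  0.002]
 [ 0.001 -0.002 -1.   ]] [-39.561  11.091  64.932   0.001 104.113 -33.66 ]
zero-pose ik start check [ 0.495 -0.335  0.229]
top 0.06 75 [ 0.347 -0.484  0.061] [ 0.577 -0.185  0.08 ] [ 0.489 -0.355  0.074]
top 0.08 104 [ 0.346 -0.485  0.08 ] [ 0.589 -0.185  0.092] [ 0.493 -0.341  0.083]
top 0.1 75 [ 0.451 -0.194  0.108] [ 0.609 -0.186  0.12 ] [ 0.58  -0.189  0.114]
top 0.36 91 [ 0.418 -0.318  0.363] [ 0.576 -0.295  0.38 ] [ 0.473 -0.307  0.377]
top 0.38 203 [ 0.406 -0.337  0.38 ] [ 0.582 -0.294  0.4  ] [ 0.486 -0.308  0.386]
top 0.4 829 [ 0.406 -0.359  0.4  ] [ 0.584 -0.294  0.419] [ 0.434 -0.323  0.406]
scene 0.06 207 [ 0.35  -0.484  0.06 ] [ 0.614 -0.185  0.08 ] [ 0.498 -0.313  0.072]
scene 0.08 283 [ 0.346 -0.485  0.08 ] [ 0.612 -0.185  0.098] [ 0.495 -0.309  0.084]
scene 0.1 110 [ 0.454 -0.196  0.101] [ 0.61  -0.185  0.119] [ 0.583 -0.19   0.115]
scene 0.3 17 [ 0.506 -0.338  0.302] [ 0.508 -0.328  0.319] [ 0.507 -0.333  0.312]
scene 0.32 17 [ 0.507 -0.34   0.322] [ 0.509 -0.328  0.338] [ 0.508 -0.334  0.329]
scene 0.36 166 [ 0.411 -0.379  0.36 ] [ 0.578 -0.306  0.38 ] [ 0.518 -0.35   0.372]
scene 0.38 415 [ 0.407 -0.379  0.38 ] [ 0.586 -0.304  0.4  ] [ 0.515 -0.361  0.388]
scene 0.4 1041 [ 0.404 -0.379  0.4  ] [ 0.586 -0.31   0.419] [ 0.558 -0.347  0.406]
```

```bash
python3 - <<'E'
from meas import *
np.set_printoptions(precision=3,suppress=True)
im,P,m=cloud("scene"); 
c=im[210:330,170:330]; c=np.clip(c.astype(float)*1.8,0,255).astype(np.uint8)
save(cv2.resize(c,None,fx=5,fy=5,interpolation=cv2.INTER_CUBIC),"fing.png")
# project reported TCP and grasp point into the scene image
p=viewer.camera_params("scene"); f=210/np.tan(np.radians(p["vfov"]/2)); T=np.linalg.inv(p["cam_to_world"])
t=status.read_tcp_pos()
for dz in(0,.019,.05,.07,.097,.15):
    x=T[:3,:3]@(np.array(t)+[0,0,dz])+T[:3,3]; a,b=x[0]/-x[2],-x[1]/-x[2]; k=1+p["k1"]*(a*a+b*b)
    u,v=f*a*k+p["cx"],f*b*k+p["cy"]; print(dz,round(u,1),round(v,1),"crop",(round((u-170)*5),round((v-210)*5)), P[int(v),int(u)])
E
```

```text
0 220.0 282.0 crop (250, 360) [ 0.564 -0.368  0.407]
0.019 219.1 278.8 crop (245, 344) [ 0.556 -0.364  0.407]
0.05 217.5 273.1 crop (237, 316) [ 0.546 -0.36   0.406]
0.07 216.4 269.3 crop (232, 297) [ 0.534 -0.354  0.395]
0.097 214.8 264.0 crop (224, 270) [ 0.518 -0.347  0.385]
0.15 211.6 252.5 crop (208, 213) [ 0.528 -0.352  0.454]
```

View pics/fing.png

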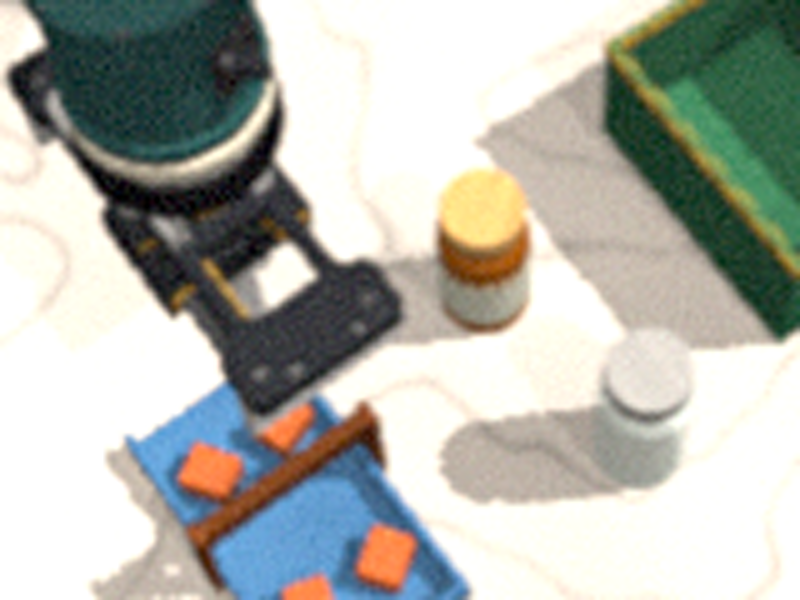

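The fingertips are hidden behind the gripper's body. The body's lowest visible points are near z = 0.36, and 0.326 was expected. So the fingers seem to sit about 35 mm higher than the arm reports, which would clear the 82 mm bar. I'll touch the bare counter to test this.

```bash
python3 - <<'E'
from meas import *
np.set_printoptions(precision=3,suppress=True)
z=np.load("scene0.npz"); P,m=z["P"],z["m"]
for nm,PP,mm,t in(("start",P,m,np.array([.239,.495,.169])),):
    s=mm&(abs(PP[...,0]-t[0])<.12)&(abs(PP[...,1]-t[1])<.12)&(PP[...,2]>.12)
    print(nm,np.histogram(PP[s][:,2]-t[2],bins=np.arange(-.05,.2,.02)))
from plan import R
manip.move_l([.36,-.24,.15],R(-30),max_speed=.3)
manip.move_l([.36,-.24,.02],max_speed=.12,threshold=8)
print(status.read_tcp_pos(),status.read_contact_force())
h=manip.move_l([.36,-.24,-.06],max_speed=.03,threshold=5)
print(h,status.read_tcp_pos(),status.read_contact_force())
manip.move_l([.36,-.24,.1],max_speed=.2)
print(status.read_clock(),status.read_width())
E
```

```text
start (array([ 26,   0,   0,   0,  35,  61,  68,  66,  31, 175, 284, 598]), array([-0.05, -0.03, -0.01,  0.01,  0.03,  0.05,  0.07,  0.09,  0.11,
        0.13,  0.15,  0.17,  0.19]))
[ 0.361 -0.241  0.021] [0.493 0.138 0.053]
True [ 0.36  -0.24  -0.037] [-0.548  0.8    3.7  ]
13.3833 0.006234360025795822
```

The counter is met at a reported z of about -0.037, so the real fingertips end about 36 mm short of the reported TCP. I'll model this as an offset along the tool axis and check that when the tray is tilted.

```bash
cat >> plan.py <<'E'
OFF=.036
def cmd(p,o): return np.array(p,float)+OFF*o[:,2]
def lin(p,o,v=.15,**k): return manip.move_l(cmd(p,o),o,max_speed=v,**k)
E
python3 - <<'E'
from plan import *
o=R(TRY)
lin([*TRAY,.15],o,.3); fingers.gripper_to(1.0,30)
print("open",status.read_width())
print(lin([*TRAY,.053],o,.12,threshold=8))
fingers.gripper_to(0,45)
print("w",status.read_width()*94,status.read_grasp_force())
lin([*TRAY,.08],o,.05)
print("w",status.read_width()*94,status.read_contact_force(),status.read_ft_torque())
lin([*TRAY,.23],o,.13)
im,P,m=cloud("top");im2,P2,m2=cloud("scene"); save(np.hstack([im[80:280,280:480],im2[200:400,130:330]]).repeat(2,0).repeat(2,1),"lift2.png")
print(status.read_clock(),status.read_tcp_pos())
E
```

```text
open 0.9980442485798992
False
w 9.519344171126864 44.99987483024597
w 9.752509053554107 [-0.47786296 -0.45147274 -5.07316571] [-0.12343769  0.08397225 -0.00979064]
19.8333 [ 0.49452309 -0.33508839  0.19253036]
```

View pics/lift2.png

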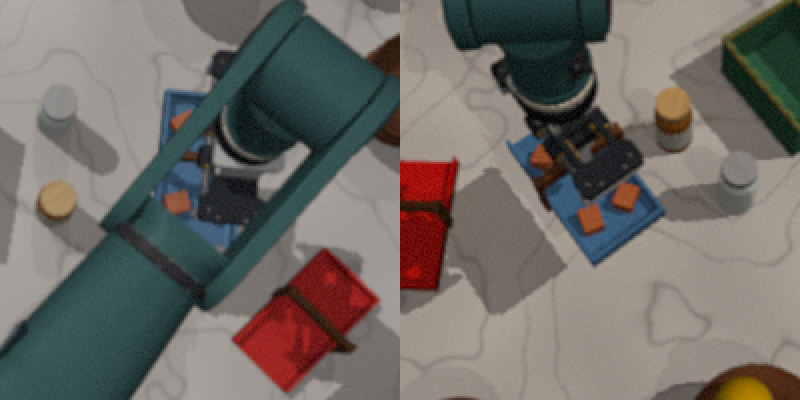

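```bash
python3 - <<'E'
from plan import *
np.set_printoptions(precision=3,suppress=True)
p,o=tilt_pose(0,lip_at(.035,.18),TY,1); lin(p,o,.15)
p,o=tilt_pose(10,lip_at(.035,.125),TY,1); lin(p,o,.1)
print(status.read_clock())
for t in(20,30,40):
    p,o=tilt_pose(t,lip_at(.035,.122),TY,1); lin(p,o,.045)
print("t",status.read_clock())
im2,P2,m2=cloud("scene"); hsv=cv2.cvtColor(im2,cv2.COLOR_RGB2HSV)
s=m2&(hsv[...,0]>95)&(hsv[...,0]<125)&(hsv[...,1]>110)&(P2[...,2]>.1)&(abs(P2[...,0]-.62)<.2)&(abs(P2[...,1])<.12)
q=P2[s]; print(len(q),"lowest blue",np.median(q[q[:,2]<np.percentile(q[:,2],4)],0),q.min(0),q.max(0),"want lip",lip_at(.035,.122))
save(im2[150:320,230:460].repeat(3,0).repeat(3,1),"pour.png")
E
```

```text
22.925
t 24.3667
1593 lowest blue [0.574 0.003 0.132] [ 0.42  -0.07   0.122] [0.708 0.062 0.475] want lip [ 0.565 -0.001  0.122]
```

View pics/pour.png

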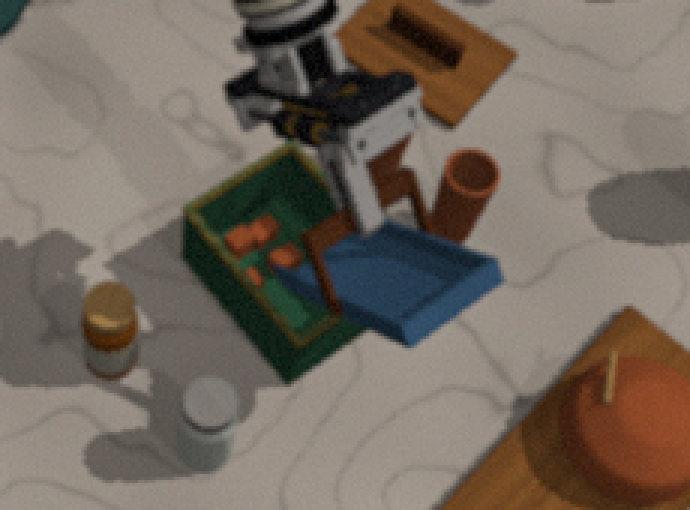

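The tray is empty. Fudge is in the tin at about (240,238), (262,228), (285,255) and (253,275), and the lip is where the tool-axis offset predicted. I'll put the tray back, then measure again.

```bash
python3 - <<'E'
from plan import *
from meas import rect,win
np.set_printoptions(precision=3,suppress=True)
p,o=tilt_pose(15,lip_at(.06,.16),TY,1); lin(p,o,.15)
p,o=tilt_pose(0,lip_at(.06,.19),TY,1); lin(p,o,.15)
o=R(TRY); lin([*TRAY,.235],o,.25); lin([*TRAY,.075],o,.18)
print(lin([*TRAY,.048],o,.03,threshold=3),status.read_tcp_pos()[2]-OFF,status.read_contact_force())
fingers.gripper_to(1.0); print(status.read_contact_force(),status.read_width())
lin([*TRAY,.17],o,.2)
o2=R(LY+90); manip.goto(cmd([.40,.20,.30],o2),o2)
print("t",status.read_clock())
im,P,m=cloud("top"); save(im,"after.png"); Z=P[...,2]
s=m&(Z>.09)&(Z<.108)&win(m.shape,205,280,110,200)&(P[...,0]>.43); print("tin",rect(P,s))
s=m&(Z>.07)&(Z<.095)&win(m.shape,340,395,135,215); print("tray h",rect(P,s))
s=m&(Z>.035)&(Z<.056)&win(m.shape,95,160,155,230); print("lid h",rect(P,s))
E
```

```text
True -0.01918883622128189 [0.711 0.056 4.617]
[ 0.311 -0.601 -0.46 ] 0.9979354307864391
t 32.9417
tin (array([530.4,   3.9, 172.7, 131.9,  -8.3]), 570)
tray h (array([ 495. , -334.9,  111. ,   14.1,   83.9]), 196)
lid h (array([0., 0., 0., 0., 0.]), 0)
```

View pics/after.png

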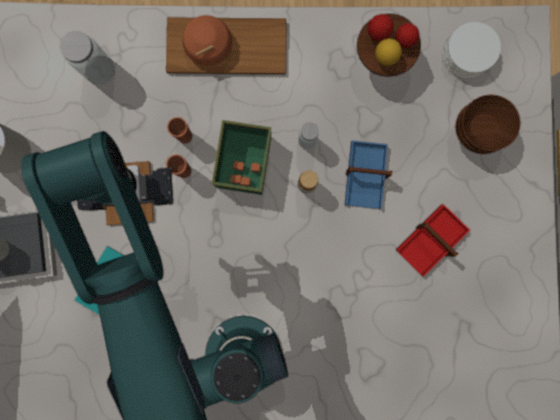

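The empty tray is flat at (367,175), where it started. All four pieces are in the tin at about (245,172), and nothing else has moved. Next is the lid.

```bash
python3 - <<'E'
from plan import *
from meas import rect,win
np.set_printoptions(precision=4,suppress=True)
z=np.load("top0.npz"); hsv=cv2.cvtColor(z["im"],cv2.COLOR_RGB2HSV); P,m=z["P"],z["m"]; Z=P[...,2]
s=m&win(m.shape,95,160,155,230)&(hsv[...,1]>90)&(hsv[...,0]<25)&(Z>.004)&(Z<.02)
print("plate",rect(P,cv2.morphologyEx(s.astype(np.uint8),cv2.MORPH_OPEN,np.ones((3,3)))>0))
o=R(LY+90)
lin([*LID,.10],o,.25)
print(lin([*LID,.019],o,.1,threshold=8),np.array(status.read_tcp_pos())-[0,0,OFF])
fingers.gripper_to(0,50); print("w",status.read_width()*94,status.read_grasp_force())
print(status.read_tcp_pos())
lin([*LID,.04],o,.05); print(status.read_width()*94,status.read_contact_force(),status.read_ft_torque())
lin([*LID,.21],o,.15)
o=R(TY+90); lin([*TIN,.21],o,.15)
lin([*TIN,.155],o,.06)     # underside about 36 mm above the rim
manip.sleep(.3)
print("t",status.read_clock(),status.read_tcp_pos())
print(status.read_orientation())
for n in("top","scene"):
    im,P,m=cloud(n); np.savez(n+"L.npz",im=im,P=P,m=m); save(im[100:320,150:430].repeat(2,0).repeat(2,1),n+"L.png")
E
```

```text
plate (array([437.6, 324. , 167.4, 129.5,   5.3]), 2501)
False [ 0.4386  0.325  -0.0522]
w 11.885997342814361 49.99935865402222
[ 0.438   0.3249 -0.017 ]
11.766358006985815 [ 1.5078  0.0797 -2.2738] [ 0.0402  0.0119 -0.0083]
t 41.875 [0.5302 0.004  0.1193]
[[-0.9895  0.1443  0.0006]
 [ 0.1443  0.9895 -0.    ]
 [-0.0006  0.     -1.    ]]
```

View pics/sceneL.png

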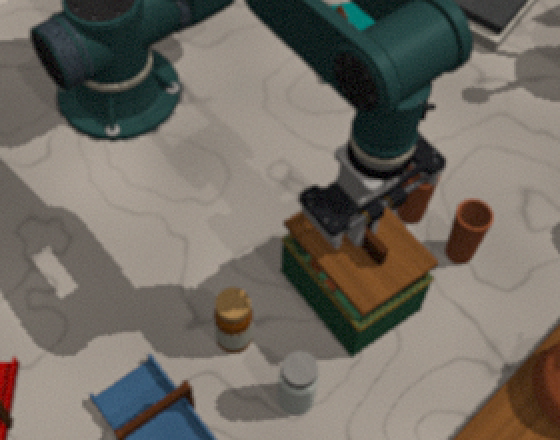

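View pics/topL.png

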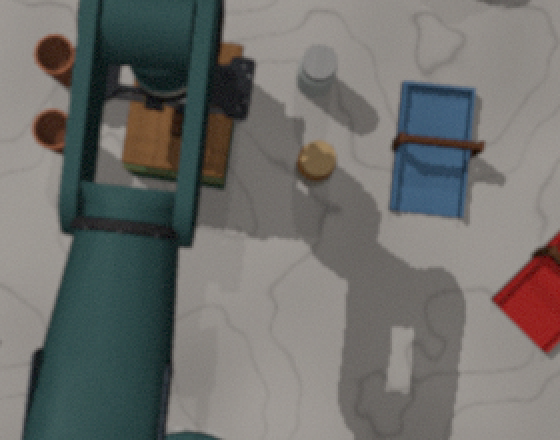

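The lid hangs over the tin and looks level and square. I'll measure its height, tilt and pose, then lower it to 15 mm.

```bash
cat > lidm.py <<'E'
from plan import *
from meas import rect
np.set_printoptions(precision=4,suppress=True)
def lidm(clouds):
    Q=[]
    for im,P,m in clouds:
        hsv=cv2.cvtColor(im,cv2.COLOR_RGB2HSV); d=np.abs(P[...,:2]-TIN)
        s=m&(d[...,0]<.12)&(d[...,1]<.1)&(abs(P[...,2]-zt)<.01)&(hsv[...,0]<25)&(hsv[...,1]>90)
        s=cv2.morphologyEx(s.astype(np.uint8),cv2.MORPH_OPEN,np.ones((3,3)))>0
        q=P[s]; A=np.c_[q[:,:2]-TIN,np.ones(len(q))]
        for _ in range(4):
            c=np.linalg.lstsq(A,q[:,2],rcond=None)[0]; r=abs(A@c-q[:,2])<.004; A,q=A[r],q[r]
        print(len(q),"tilt deg",np.degrees(c[:2]),"top z at centre",c[2],"rect",rect(q,np.ones(len(q),bool))[0])
E
python3 - <<'E'
import lidm; from lidm import *
lidm.zt=.148
lidm.lidm([(z["im"],z["P"],z["m"]) for z in(np.load("sceneL.npz"),np.load("topL.npz"))])
E
```

```text
Traceback (most recent call last):
AttributeError: 'function' object has no attribute 'lidm'
```

```bash
python3 - <<'E'
import lidm as L, numpy as np
L.zt=.148
L.lidm([(z["im"],z["P"],z["m"]) for z in(np.load("sceneL.npz"),np.load("topL.npz"))])
E
```

```text
1644 tilt deg [0.0076 0.0908] top z at centre 0.1490598606115881 rect [530.8   0.8 168.2 130.7  -8. ]
1061 tilt deg [ 0.0322 -0.01  ] top z at centre 0.1478135951817926 rect [528.5   2.8 167.1 129.1  -7.2]
```

```bash
python3 - <<'E'
import lidm as L; from lidm import *
o=R(TY+90); print(lin([TIN[0],TIN[1]+.001,.1335],o,.04,threshold=6)); manip.sleep(.5)
L.zt=.127; L.lidm([cloud("scene"),cloud("top")])
print(status.read_clock(),status.read_tcp_pos(),status.read_contact_force(),status.read_width()*94)
E
```

```text
False
1578 tilt deg [-0.0912  0.1194] top z at centre 0.1275330501270743 rect [531.3   2.4 166.9 131.7  -8.7]
985 tilt deg [-0.1804 -0.0624] top z at centre 0.12597355159578752 rect [528.6   3.  166.2 129.2  -7.9]
43.2667 [0.53   0.005  0.0975] [ 0.0737 -0.6528 -2.4575] 11.642283852063992
```

Underside is at about 0.115, so 15 mm above the rim. The lid is level, centred within 2 mm and square.

```bash
python3 -c "
from plant import manip
print(manip.job_done())"
```

```text
the job is handed in; nothing more can be done
None
```

The job is handed in at about 43 s: the four pieces of fudge are in the tin, the empty tray is back flat on the counter and released, and the arm is holding the lid level and square about 15 mm above the rim, centred to about 2 mm, with the tin, jars and beakers left where they stood.

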